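# Load a centrifuge bucket to match its partner

## Robot

A 6-joint arm with a two-finger parallel gripper is mounted at the origin on the work surface. World frame = base frame: x ahead of the robot, y to its left, z up, the work surface at z = 0. Lengths are in m, angles in rad, forces in N, time in s.
With the tool pointing down it reaches from about 0.225 to 0.875 m from the base axis. Payload 3.4 kg.
Tool frame: the origin (TCP) lies on the centre line of the jaws, within the pads' length; the fingertips stand 11 mm ahead of it and the grasp point (between the pads) lies 8 mm behind it; z points along the fingers, y is the line along which they close (so a half turn about z gives the same grasp; the last joint's range is limited). The gripper opens to 85 mm and grips with 20 to 120 N. Pads are 22 mm wide; open, the fingers measure 114 mm over their backs; the gripper's body (76 mm by 85 mm) begins 54 mm behind the grasp point. The pads swing forward as they close: fully open they stand 13 mm farther back than shut.
Start: joints at [0.991, 0.276, 1.505, -0, 1.361, -0.121], TCP at [0.255, 0.516, 0.242] pointing down, gripper open.
Joint ranges: [-2.89, 2.89], [-0.75, 2.08], [0.22, 2.7], [-1.18, 4.32], [0.11, 2.71], [-2.7, 2.7]. Speed limits (rad/s): [2.57, 2.57, 3.14, 3.14, 3.14, 3.14].

## Interface

Orientations are given as a unit quaternion [w, x, y, z].
In Python, from rig import manip, eyes, job gives the robot as it stands.
- The arm moves only by the tool drive_tool, never from a script. Its argument "rows" is a list of rows, each a list of 3 entries, a list of its own where there are three numbers: the turn, a rotation vector about the world's x, y, z in rad, then the shift along the world's x, y, z in cm, then the finger opening in cm, from 0 to 8.54. A call has 1 to 8 rows; each row shifts and turns the commanded pose from where the row before left it; what a row does not reach is not made up. A row lasts 1/8 s, in which the tool goes at most 62.5 mm and 10.7 degrees, less where a joint would pass 70% of its speed; a pose out of reach is approached as far as the arm can. A call is refused whole if a number of a shift passes 6.25 or a number of a turn 0.188, either way. A call with a gripper value outside its range is refused whole. The fingers move at their own pace and stop on an object; "force" is the grip in N (left out, the last holds). Time passes only in rows, so rows that do not move let the fingers close. It gives the time, the measured TCP pose, the force, the opening and the grip force at its end, in the units of the state.
- manip.get_state(): the state, without advancing time (a new reading comes with each control period).
- eyes.get_image(name): name is "scene" or "top"; returns the picture (420x560x3 uint8, red, green, blue); there is no depth.
- eyes.get_calibration(name): a dict with "camera_matrix" (3x3 intrinsics, pixels), "view" (4x4, takes a point from world to camera coordinates). Camera axes: x right, y up, looking along -z (the intrinsics and any distortion apply to the point x, -y, -z); pixel columns grow to the right and rows downward; lengths in m; the calibration is good to about 2 mm. A picture is of the moment at which its call begins. get_calibration takes no time and is no camera call.
- job.sign_off(): hands the job in; it is judged then, once.
The state is a dict: "clock": time; "qpos": joint angles; "qd": joint speeds; "effort": joint torques, N m; "position": TCP position; "ee_rot": TCP orientation; "contact_force": force on the tool from outside, world axes, zero at the start; "moment": the same for the moment, N m; "width": finger opening in m; "gripper_force": force on a finger pad.
Only numpy, scipy, OpenCV 4.12 (cv2) and the standard library are available. Lean on these libraries where they do the work, as an engineer would, in place of code of your own. Each camera call takes 0.05 s, during which the arm holds its last target. There are 200 camera calls.

## Task

Load the empty centrifuge bucket so that it matches the loaded one beside it: put in the sleeve with the wide bore, then stand the tube in the sleeve, then the spin column in the mouth of the tube, and last the cap in the mouth of the column, one piece at a time and in that order. Lower each piece right home before you let go of it. Keep everything standing upright, and leave the loaded bucket and the sleeve with the narrow bore alone.

Things in the scene. Friction and masses are not known exactly. Their poses are not given: they have to be found in the camera images.
- bucket: Empty centrifuge bucket: a fixed round aluminium cup, open at the top, on a grey 78 x 78 mm foot 12 mm high. Origin on the bench under its axis, z up. Rim 68 mm above the bench, 57 mm across; bore 46 mm across, its floor 14 mm above the bench. Lugs on its +y and -y sides reach 36 mm from the axis, their tops 62 mm above the bench.
- partner: The loaded partner bucket: the same bucket, already holding its own sleeve, tube, column and cap, all fixed; it shows what the finished stack looks like. Origin on the bench under its axis. It stands 182 mm high; the stack above its 68 mm high rim is 42 mm across or less..
- wide_sleeve_mid (a point): Centre, half-way up, of the wide-bore sleeve: grey plastic cylinder standing upright (z up), 42 mm across, 85 mm high, bore 34 mm across and open at the top, floor 6 mm thick; foot narrows to 35 mm over the lowest 6 mm. 60 g. Home in the bucket, its foot is 14 mm above the bench and its top 31 mm above the bucket's rim, so keep the fingertips within 28 mm of its top.
- narrow_sleeve_mid (a point): Centre, half-way up, of the narrow-bore sleeve: as the wide one outside (42 mm across, 85 mm high, grey) but its bore is only 18 mm across, so the tube cannot enter. Not needed; leave it standing where it is.
- tube_mid (a point): Centre, half-way up, of the tube: empty white plastic centrifuge tube standing upright (z up) on its flat foot, 29 mm across (30 at the mouth), 118 mm high, mouth 26 mm inside; foot narrows to 23 mm over the lowest 4 mm. 35 g. Home in the sleeve, its foot is 20 mm above the bench and its top 39 mm above the sleeve's top, so keep the fingertips within 35 mm of its top.
- column_mid (a point): Centre, half-way up, of the spin column: ivory plastic, upright (z up), 72 mm high, 25 g. Lower 42 mm: stem 22 mm across, narrowing to 17 mm over the lowest 12. Upper 30 mm: collar 34 mm across, open mouth 27 mm; grip it here (collar's middle 21 mm above this point). Stem goes into the tube, collar rests on the tube's rim; home, its foot is 96 mm above the bench.
- cap_mid (a point): Centre, half-way up, of the cap: white ribbed plastic, 23 mm high, 15 g, standing on its plug (z up). Upper 14 mm: disc 38 mm across (its middle 4.5 mm above this point). Lower 9 mm: plug 22 mm across, narrowing to 16 mm over the lowest 5. The plug drops loosely into the column's mouth, the disc rests on its top; home, plug end 159 mm above the bench. No turning or pressing.
There are look-alikes about, which are no part of the job. Of the things shaped like the bucket, the aluminium one is meant. What is shaped like the part that bears tube_mid but orange is not meant.

How it is judged:
By the outcome, as a careful person would: the job done as asked, in the order asked, and still so for the second after the job is handed in, with the robot touching nothing.
It also fails if it takes over 109 s, if anything falls off the work surface, if the arm or the gripper's body presses on something with over 40 N, if the wrist force passes 120 N, or if a joint passes its speed limit or range.

## Working session

There is one attempt and no reset: what is moved stays moved. The work goes in short steps, Python scripts to look and compute and a tool call to move; the robot and the scene stay as the last step left them, time stands still between calls to the robot, and variables do not carry over. Pictures are saved under pics/ and viewed, at most 14 in all, crops included, and the job is handed in when it is done.

Besides the shell and the picture viewer there is one more tool, called after ">>>" by a JSON object that holds its "name" and its "arguments". drive_tool: Moves the arm, as the interface text tells. Its arguments: {"type":"object","properties":{"rows":{"type":"array"},"force":{"type":"number"}},"required":["rows"]}

```bash
mkdir -p pics; cat > h.py <<'E'
import numpy as np, cv2
from rig import manip, eyes, job
def snap(n,tag):
    im=eyes.get_image(n); cv2.imwrite(f'pics/{tag}.png',im[:,:,::-1]); return im
def cal(n):
    c=eyes.get_calibration(n); return np.array(c['camera_matrix']),np.array(c['view']),c
def proj(n,p):
    K,V,_=cal(n); q=V[:3,:3]@np.array(p,float)+V[:3,3]; q=K@np.array([q[0],-q[1],-q[2]]); return q[:2]/q[2]
def ray(n,uv,z):
    K,V,_=cal(n); d=np.linalg.inv(K)@np.array([uv[0],uv[1],1.]); d=V[:3,:3].T@(d*[1,-1,-1]); o=-V[:3,:3].T@V[:3,3]
    return o+d*(z-o[2])/d[2]
E
python3 - <<'E'
from h import *
for n in('scene','top'):
    snap(n,n+'0'); K,V,c=cal(n); print(n,c.keys(),K.round(1).tolist(),(-V[:3,:3].T@V[:3,3]).round(3),c.get('distortion'))
print(manip.get_state())
E
```

```text
scene dict_keys(['camera_matrix', 'view']) [[426.0, 0.0, 278.8], [0.0, 426.0, 220.9], [0.0, 0.0, 1.0]] [ 0.881 -0.638  0.672] None
top dict_keys(['camera_matrix', 'view']) [[470.8, 0.0, 284.2], [0.0, 470.8, 211.2], [0.0, 0.0, 1.0]] [ 0.399 -0.012  0.922] None
{'clock': 0.1, 'qpos': array([ 9.90974579e-01,  2.76554832e-01,  1.50600548e+00, -7.08829677e-06,
        1.36073451e+00, -1.21019273e-01]), 'qd': array([-7.66435505e-04,  4.48211311e-04, -3.14437762e-03, -1.35205251e-03,
       -1.29310092e-03, -3.73662371e-05]), 'effort': array([ 1.85980876e-03, -4.17700839e+01, -2.46406478e+01, -1.95171401e-04,
        5.81276690e-03,  1.28504874e-05]), 'position': array([0.25441511, 0.51513799, 0.24151347]), 'ee_rot': array([-2.88916252e-04,  2.27393683e-01,  9.73802541e-01, -8.00552697e-04]), 'contact_force': array([ 0.8168905 , -0.12331705,  0.7446125 ]), 'moment': array([-0.00171643,  0.00077901, -0.02252794]), 'gripper_force': 0.0, 'width': 0.08531430122366158}
```

View pics/scene0.png

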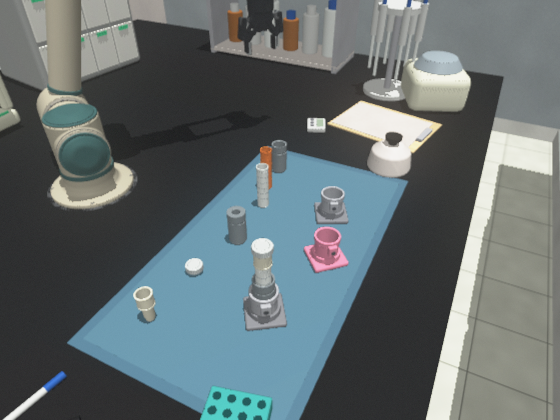

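View pics/top0.png

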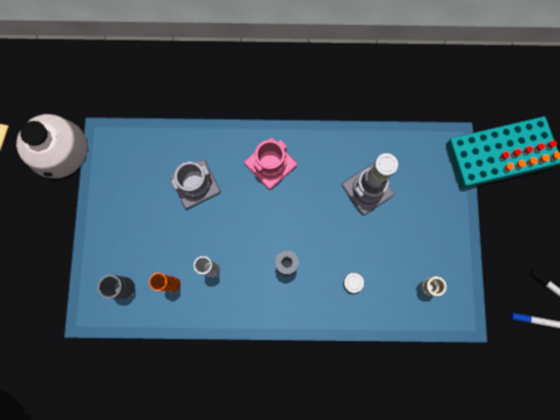

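Candidates in the top view:
- **Sleeves:** (112,287) and (287,263). The latter shows a small hole, so it is probably the narrow one.
- **Tube:** white at (205,266); the orange one at (160,283) is a decoy.
- **Bucket:** aluminium at (192,182); the pink one at (270,158) is a decoy, and the partner is at (370,190).
- **Cap and column:** cap (354,283), column (434,286).

Next I check these choices in one close crop.

```bash
python3 - <<'E'
import cv2, numpy as np
t=cv2.imread('pics/top0.png')
f=lambda c,r,w=44:cv2.resize(t[r-w:r+w,c-w:c+w],(260,260),interpolation=cv2.INTER_CUBIC)
cv2.imwrite('pics/crops.png',np.vstack([np.hstack([f(116,287),f(287,263),f(205,268)]),np.hstack([f(192,184),f(354,283),f(434,287)])]))
E
```

```text
(no output)
```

View pics/crops.png

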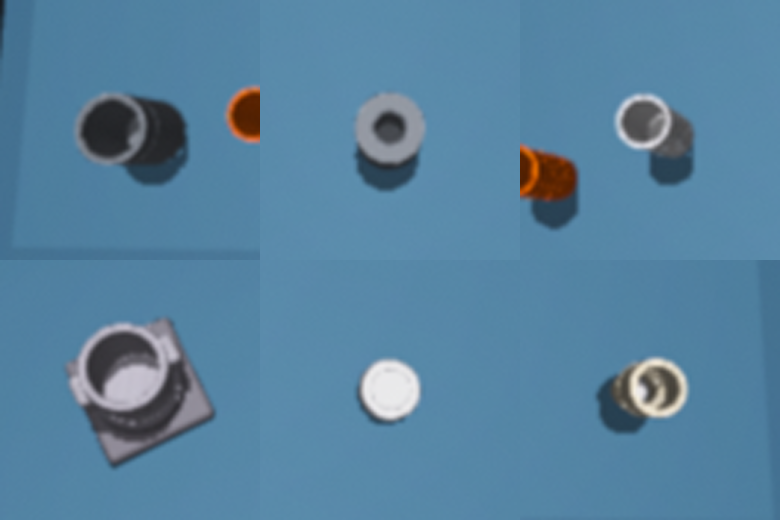

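The crop settles it: wide-bore sleeve at (110,286), narrow at (287,263), white tube rim (202,265), bucket rim (190,176), cap (354,283), column mouth (436,286). Next I measure the rim centres with masks in the top view and check them against the scene view.

```bash
cat >> h.py <<'E'
ZT=dict(sleeve=.085,tube=.118,column=.072,cap=.023,bucket=.068)
def rim(im,c,r,z,thr,w=22,k=6):
    """bright unsaturated rim near (c,r) in top view -> circle centre in world at height z, radius"""
    p=cv2.resize(im[r-w:r+w,c-w:c+w],None,fx=k,fy=k,interpolation=cv2.INTER_CUBIC)
    m=((p.max(2).astype(int)-p.min(2)<60)&(p.min(2)>thr)).astype(np.uint8)
    cs,_=cv2.findContours(m,cv2.RETR_EXTERNAL,cv2.CHAIN_APPROX_NONE); a=max(cs,key=cv2.contourArea)
    (x,y),rad=cv2.minEnclosingCircle(a); uv=np.array([c-w+(x+.5)/k-.5,r-w+(y+.5)/k-.5])
    P=ray('top',uv,z); Q=ray('top',uv+[rad/k,0],z); return uv,P,np.linalg.norm(P-Q)
E
python3 - <<'E'
from h import *
im=cv2.imread('pics/top0.png')[:,:,::-1]
for n,c,r in(('sleeve',110,286),('tube',202,265),('bucket',190,176),('column',436,286),('cap',354,283)):
    for thr in (100,120,140):
        try:
            uv,P,R=rim(im,c,r,ZT[n],thr); print(n,thr,uv.round(1),P.round(4),'dia',round(2*R*1e3,1), 'scene top',proj('scene',P).round(0))
        except ValueError: pass
uv=(371,187)
print('partner cap',ray('top',(387,164),.182).round(3),'narrow',ray('top',(287,262.5),.085).round(3))
E
```

```text
sleeve 100 [108.6 286.1] [0.4228 0.2919 0.085 ] dia 44.0 scene top [278. 143.]
sleeve 120 [118.  290.3] [0.4156 0.2748 0.085 ] dia 9.0 scene top [273. 146.]
tube 100 [202.5 264.7] [0.4596 0.1234 0.118 ] dia 34.4 scene top [261. 166.]
tube 120 [202.2 264.7] [0.4597 0.1238 0.118 ] dia 33.7 scene top [261. 166.]
tube 140 [202.3 264.7] [0.4597 0.1238 0.118 ] dia 32.7 scene top [261. 166.]
bucket 100 [188.6 173.7] [0.6331 0.1654 0.068 ] dia 78.0 scene top [333. 193.]
bucket 120 [188.6 173.9] [0.6327 0.1654 0.068 ] dia 75.6 scene top [333. 193.]
bucket 140 [189.5 176.3] [0.6281 0.1634 0.068 ] dia 71.2 scene top [331. 192.]
column 100 [434.6 285.7] [ 0.4306 -0.2853  0.072 ] dia 44.0 scene top [143. 292.]
column 120 [435.8 285.4] [ 0.4312 -0.2874  0.072 ] dia 40.3 scene top [142. 293.]
column 140 [436.  285.7] [ 0.4306 -0.2878  0.072 ] dia 37.9 scene top [142. 293.]
cap 100 [353.7 282.2] [ 0.4372 -0.148   0.023 ] dia 41.5 scene top [192. 264.]
cap 120 [353.9 282.1] [ 0.4374 -0.1483  0.023 ] dia 40.7 scene top [192. 264.]
cap 140 [353.9 282.1] [ 0.4374 -0.1482  0.023 ] dia 39.5 scene top [193. 264.]
partner cap [ 0.622 -0.182  0.182] narrow [ 0.468 -0.021  0.085]
```

```bash
python3 - <<'E'
import cv2, numpy as np
from h import proj
out=[]
for n,P,Rs in(('top',(.628,.163,.068),(.0285,.023)),('scene',(.628,.163,.068),(.0285,.023)),('top',(.4225,.2907,.085),(.021,.017)),('scene',(.4225,.2907,.085),(.021,.017))):
    t=cv2.imread(f'pics/{n}0.png'); c,r=proj(n,P).round().astype(int); w=25;k=12 if 0 else 11
    p=cv2.resize(t[r-w:r+w,c-w:c+w],None,fx=k,fy=k,interpolation=cv2.INTER_CUBIC)
    for R in Rs:
        pts=np.array([((proj(n,np.array(P)+[R*np.cos(a),R*np.sin(a),0])-[c-w,r-w]+.5)*k) for a in np.linspace(0,6.28,60)])
        cv2.polylines(p,[pts.astype(int)],True,(0,255,0) if R==Rs[0] else (0,0,255),1)
    p=cv2.resize(p,(300,300)); out.append(p)
cv2.imwrite('pics/chk.png',np.vstack([np.hstack(out[:2]),np.hstack(out[2:])]))
E
```

```text
(no output)
```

View pics/chk.png

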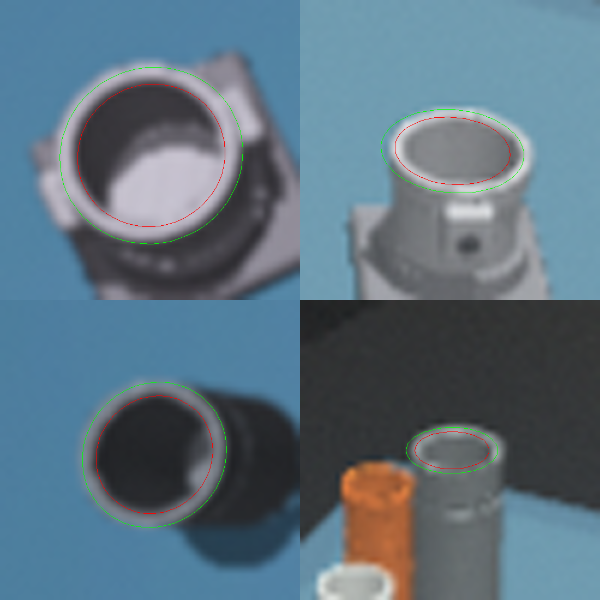

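The overlay fits the top view: sleeve about (0.423, 0.291), bucket about (0.628, 0.163). The scene view agrees to about 2 mm. Next I go above the wide sleeve; any yaw works on cylinders, so I keep the present one.

>>> {"name": "drive_tool", "arguments": {"rows": [[[0,0,0],[2.1,-2.8,-1],8.5],[[0,0,0],[2.1,-2.8,-1],8.5],[[0,0,0],[2.1,-2.8,-1],8.5],[[0,0,0],[2.1,-2.8,-1],8.5],[[0,0,0],[2.1,-2.8,-1],8.5],[[0,0,0],[2.1,-2.8,-1],8.5],[[0,0,0],[2.1,-2.8,-1],8.5],[[0,0,0],[2.1,-2.8,-1],8.5]], "force": 30}}

```text
clock: 1.1
position: [0.423, 0.2905, 0.1617]
ee_rot: [-0.0, 0.227, 0.974, -0.0]
contact_force: [-0.3, 0.1, -0.6]
width: 0.0851
gripper_force: 0.0
```

```bash
python3 - <<'E'
from h import *
a=snap('scene','s1');b=snap('top','t1'); s=manip.get_state(); print(s['position'],s['ee_rot'],s['contact_force'])
cv2.imwrite('pics/c1.png',np.hstack([cv2.resize(a[60:200,200:340],(400,400)),cv2.resize(b[200:340,50:190],(400,400))])[:,:,::-1])
E
```

```text
[0.42359178 0.28887187 0.16092359] [-5.11152761e-04  2.28949988e-01  9.73437081e-01 -1.37491274e-03] [-0.57102145 -0.94551674 -0.47187044]
```

View pics/c1.png

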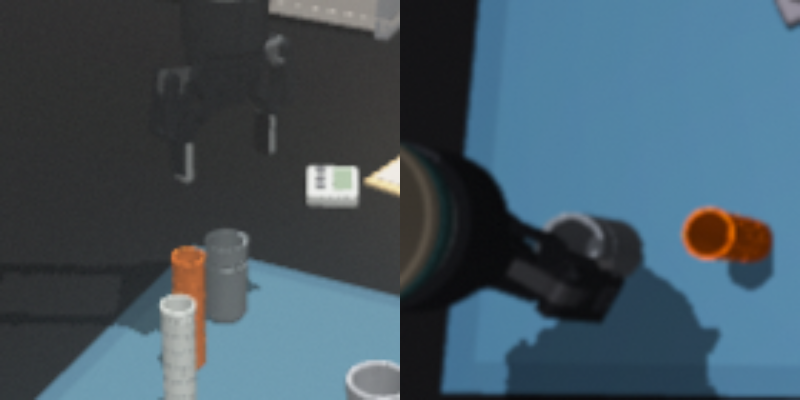

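The scene crop shows the jaws centred over the sleeve (mid-jaws column 228, sleeve 228). Descending and gripping.

>>> {"name": "drive_tool", "arguments": {"rows": [[[0,0,0],[0,0,-2],8.5],[[0,0,0],[0,0,-2],8.5],[[0,0,0],[0,0,-2],8.5],[[0,0,0],[0,0,-1.7],8.5],[[0,0,0],[0,0,-1.7],8.5],[[0,0,0],[0,0,0],6.0],[[0,0,0],[0,0,0],3.8],[[0,0,0],[0,0,0],3.8]], "force": 30}}

```text
clock: 2.2
position: [0.4232, 0.2921, 0.0693]
ee_rot: [0.001, 0.227, 0.974, 0.001]
contact_force: [0.2, 0.3, 0.8]
width: 0.0412
gripper_force: 30.4
```

>>> {"name": "drive_tool", "arguments": {"rows": [[[0,0,0],[0,0,0],3.6],[[0,0,0],[0,0,0],3.6],[[0,0,0],[0,0,0],3.6]]}}

```text
clock: 2.58
position: [0.4233, 0.2921, 0.0692]
ee_rot: [0.001, 0.227, 0.974, 0.001]
contact_force: [-0.0, 0.6, 6.1]
width: 0.0414
gripper_force: 30.7
```

>>> {"name": "drive_tool", "arguments": {"rows": [[[0,0,0],[0,0,1],3.6],[[0,0,0],[0,0,1.5],3.6],[[0,0,0],[0,0,1.5],3.6],[[0,0,0],[0,0,1.5],3.6],[[0,0,0],[0,0,1.5],3.6],[[0,0,0],[0,0,1.5],3.6],[[0,0,0],[0,0,1.5],3.6],[[0,0,0],[0,0,0],3.6]]}}

```text
clock: 3.58
position: [0.4235, 0.292, 0.1698]
ee_rot: [0.001, 0.227, 0.974, 0.001]
contact_force: [0.6, 0.2, -0.6]
width: 0.0411
gripper_force: 30.5
```

>>> {"name": "drive_tool", "arguments": {"rows": [[[0,0,0],[2.6,-1.6,0],3.6],[[0,0,0],[2.6,-1.6,0],3.6],[[0,0,0],[2.6,-1.6,0],3.6],[[0,0,0],[2.6,-1.6,0],3.6],[[0,0,0],[2.6,-1.6,0],3.6],[[0,0,0],[2.6,-1.6,0],3.6],[[0,0,0],[2.6,-1.6,0],3.6],[[0,0,0],[2.3,-1.6,0],3.6]]}}

```text
clock: 4.58
position: [0.6282, 0.1629, 0.1673]
ee_rot: [-0.001, 0.227, 0.974, -0.0]
contact_force: [0.6, -0.2, -1.1]
width: 0.0416
gripper_force: 30.5
```

>>> {"name": "drive_tool", "arguments": {"rows": [[[0,0,0],[0,0,0],3.6],[[0,0,0],[0,0,0],3.6]]}}

```text
clock: 4.82
position: [0.6265, 0.1638, 0.1675]
ee_rot: [-0.001, 0.227, 0.974, -0.0]
contact_force: [-0.3, 0.9, 0.3]
width: 0.0411
gripper_force: 30.5
```

```bash
python3 - <<'E'
from h import *
a=snap('scene','s2');b=snap('top','t2'); s=manip.get_state(); print(s['position'],s['ee_rot'],s['contact_force'],s['width'])
p=cv2.resize(a[100:230,270:400],(400,400)).copy()
for z,P in((.068,(.628,.163)),(.094,s['position'][:2])):
    for R in (.021,.0285):
        q=[((proj('scene',[P[0]+R*np.cos(t),P[1]+R*np.sin(t),z])-[270,100]+.5)*400/130).astype(int) for t in np.linspace(0,6.28,50)]
        cv2.polylines(p,[np.array(q)],True,(0,255,0) if z<.08 else (255,0,0))
cv2.imwrite('pics/c2.png',np.hstack([p,cv2.resize(b[110:250,120:260],(400,400))])[:,:,::-1])
E
```

```text
[0.62652224 0.16418096 0.16804318] [-7.01490481e-04  2.27045600e-01  9.73883875e-01 -3.55037934e-05] [ 0.1037744  -0.1995888  -0.64649564] 0.04120543328852428
```

View pics/c2.png

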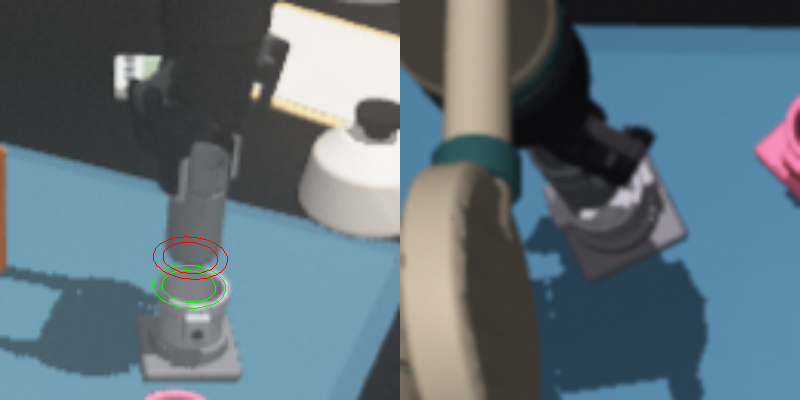

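Sleeve and bucket are aligned in the scene view (both at crop column ~195). Lowering.

>>> {"name": "drive_tool", "arguments": {"rows": [[[0,0,0],[0,0,-1],3.6],[[0,0,0],[0,0,-1],3.6],[[0,0,0],[0,0,-1],3.6],[[0,0,0],[0,0,-0.7],3.6],[[0,0,0],[0,0,-0.5],3.6],[[0,0,0],[0,0,-0.5],3.6],[[0,0,0],[0,0,0],3.6]]}}

```text
clock: 5.8
position: [0.6279, 0.1639, 0.1209]
ee_rot: [0.0, 0.227, 0.974, 0.0]
contact_force: [2.4, 1.4, -1.6]
width: 0.0413
gripper_force: 30.8
```

>>> {"name": "drive_tool", "arguments": {"rows": [[[0,0,0],[0,0,-0.7],3.6],[[0,0,0],[0,0,-0.7],3.6],[[0,0,0],[0,0,-0.7],3.6],[[0,0,0],[0,0,-0.7],3.6],[[0,0,0],[0,0,-0.5],3.6],[[0,0,0],[0,0,0],3.6]]}}

```text
clock: 6.55
position: [0.6282, 0.164, 0.0877]
ee_rot: [0.0, 0.227, 0.974, 0.001]
contact_force: [3.9, 4.1, -2.2]
width: 0.041
gripper_force: 30.8
```

>>> {"name": "drive_tool", "arguments": {"rows": [[[0,0,0],[0,0,-0.3],3.6],[[0,0,0],[0,0,-0.2],3.6],[[0,0,0],[0,0,0],3.6]]}}

```text
clock: 6.92
position: [0.6283, 0.164, 0.0834]
ee_rot: [0.001, 0.227, 0.974, 0.001]
contact_force: [2.8, 3.6, 1.0]
width: 0.041
gripper_force: 31.0
```

>>> {"name": "drive_tool", "arguments": {"rows": [[[0,0,0],[0.1,0.1,-0.2],3.6],[[0,0,0],[0,0,0],3.6]]}}

```text
clock: 7.18
position: [0.6288, 0.1641, 0.0832]
ee_rot: [0.001, 0.227, 0.974, -0.0]
contact_force: [-0.8, 1.7, 10.1]
width: 0.0412
gripper_force: 31.8
```

Home: 10 N up and z no longer falling. Releasing, rising, then over the tube.

>>> {"name": "drive_tool", "arguments": {"rows": [[[0,0,0],[0,0,0.1],5.5],[[0,0,0],[0,0,0],6.5],[[0,0,0],[0,0,0],6.5],[[0,0,0],[0,0,2],6.5],[[0,0,0],[0,0,3],6.5],[[0,0,0],[0,0,3.5],6.5],[[0,0,0],[0,0,3.4],6.5]]}}

```text
clock: 8.05
position: [0.6282, 0.1642, 0.2018]
ee_rot: [-0.001, 0.227, 0.974, -0.0]
contact_force: [0.3, -0.1, 0.5]
width: 0.0655
gripper_force: 0.0
```

>>> {"name": "drive_tool", "arguments": {"rows": [[[0,0,0],[-2.5,-0.6,0],6.5],[[0,0,0],[-2.5,-0.6,0],6.5],[[0,0,0],[-2.5,-0.6,0],5.5],[[0,0,0],[-2.5,-0.6,0],5.5],[[0,0,0],[-2.5,-0.6,0],5.5],[[0,0,0],[-2.5,-0.6,0],5.5],[[0,0,0],[-1.9,-0.4,0],5.5],[[0,0,0],[0,0,0],5.5]]}}

```text
clock: 9.05
position: [0.4585, 0.1243, 0.2013]
ee_rot: [-0.0, 0.227, 0.974, -0.0]
contact_force: [1.3, 0.2, 0.3]
width: 0.0549
gripper_force: 0.0
```

```bash
python3 - <<'E'
from h import *
a=snap('scene','s3');b=snap('top','t3'); s=manip.get_state(); print(s['position'],s['width'])
cv2.imwrite('pics/c3.png',np.hstack([cv2.resize(a[80:240,220:380],(400,400)),cv2.resize(b[120:300,120:300],(400,400))])[:,:,::-1])
E
```

```text
[0.46056558 0.12465312 0.20155279] 0.055114862048303966
```

View pics/c3.png

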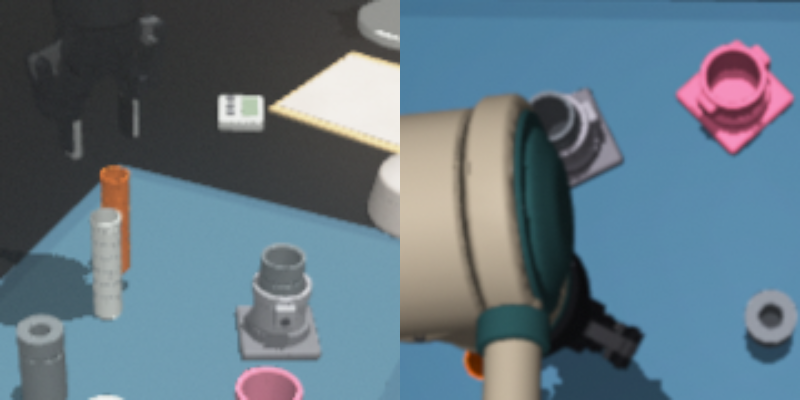

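The sleeve stands upright in the bucket, and the jaws (column ~105) are over the tube (~107). Down and grip.

>>> {"name": "drive_tool", "arguments": {"rows": [[[0,0,0],[0,0,-2],5.5],[[0,0,0],[0,0,-2],5.5],[[0,0,0],[0,0,-2],5.5],[[0,0,0],[0,0,-2],5.5],[[0,0,0],[0,0,-1.5],5.5],[[0,0,0],[0,0,-1],5.5],[[0,0,0],[0,0,0],3.5],[[0,0,0],[0,0,0],2.4]], "force": 20}}

```text
clock: 10.15
position: [0.4604, 0.1247, 0.0967]
ee_rot: [0.001, 0.227, 0.974, 0.0]
contact_force: [0.1, -0.5, 0.3]
width: 0.0295
gripper_force: 19.8
```

>>> {"name": "drive_tool", "arguments": {"rows": [[[0,0,0],[0,0,0],2.4],[[0,0,0],[0,0,0],2.4],[[0,0,0],[0,0,0],2.4]]}}

```text
clock: 10.52
position: [0.4597, 0.1246, 0.0966]
ee_rot: [0.0, 0.227, 0.974, 0.0]
contact_force: [0.5, 0.7, -0.3]
width: 0.0295
gripper_force: 19.8
```

>>> {"name": "drive_tool", "arguments": {"rows": [[[0,0,0],[0,0,1],2.4],[[0,0,0],[0,0,1.5],2.4],[[0,0,0],[0,0,2],2.4],[[0,0,0],[0,0,2],2.4],[[0,0,0],[0,0,2],2.4],[[0,0,0],[0,0,2],2.4],[[0,0,0],[0,0,2],2.4],[[0,0,0],[0,0,0],2.4]]}}

```text
clock: 11.52
position: [0.4608, 0.1247, 0.2233]
ee_rot: [0.002, 0.227, 0.974, 0.001]
contact_force: [0.2, 0.6, -0.7]
width: 0.0297
gripper_force: 19.9
```

>>> {"name": "drive_tool", "arguments": {"rows": [[[0,0,0],[2.2,0.5,0],2.4],[[0,0,0],[2.2,0.5,0],2.4],[[0,0,0],[2.2,0.5,0],2.4],[[0,0,0],[2.2,0.5,0],2.4],[[0,0,0],[2.2,0.5,0],2.4],[[0,0,0],[2.2,0.5,0],2.4],[[0,0,0],[2.2,0.5,0],2.4],[[0,0,0],[1.5,0.5,0],2.4]]}}

```text
clock: 12.52
position: [0.6291, 0.1646, 0.2199]
ee_rot: [-0.001, 0.227, 0.974, -0.0]
contact_force: [-0.1, -0.6, 0.2]
width: 0.0292
gripper_force: 19.9
```

>>> {"name": "drive_tool", "arguments": {"rows": [[[0,0,0],[0,0,0],2.4],[[0,0,0],[0,0,0],2.4]]}}

```text
clock: 12.78
position: [0.6276, 0.1643, 0.2206]
ee_rot: [-0.001, 0.227, 0.974, -0.0]
contact_force: [-0.9, 0.2, -1.2]
width: 0.0297
gripper_force: 19.9
```

```bash
python3 - <<'E'
from h import *
a=snap('scene','s4');b=snap('top','t4'); s=manip.get_state(); print(s['position'],s['width'])
cv2.imwrite('pics/c4.png',np.hstack([cv2.resize(a[80:230,260:410],(400,400)),cv2.resize(b[110:250,120:260],(400,400))])[:,:,::-1])
E
```

```text
[0.62777257 0.16437292 0.22121333] 0.029656980478783516
```

View pics/c4.png

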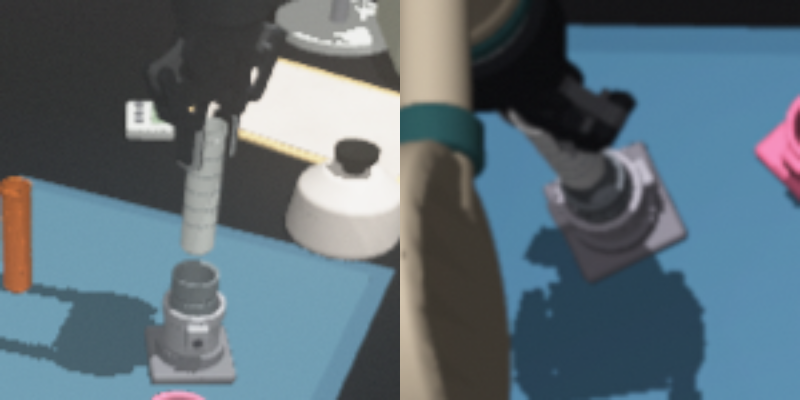

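```bash
python3 - <<'E'
from h import *
for z in (.099,.125,.222,.243): print(z,((proj('scene',(.629,.165,z))-[260,80])*400/150).round(1),proj('top',(.629,.165,z)).round(1))
a=cv2.imread('pics/s4.png')
for r in range(128,178,6):
    g=a[r,320:352].astype(int); m=np.where((g.min(1)>125)&(g.max(1)-g.min(1)<35))[0]+320; print(r,m.min() if len(m) else 0,m.max() if len(m) else 0)
E
```

```text
0.099 [193.8 270.9] [185.4 171.3]
0.125 [196.2 246.2] [182.4 167.3]
0.222 [206.2 146.2] [169.5 149.7]
0.243 [208.6 122.8] [166.2 145.3]
128 320 351
134 336 343
140 336 342
146 331 342
152 330 341
158 330 340
164 328 340
170 328 339
176 0 0
```

The lean is perspective: projection gives 208→196 and the picture shows 212→199, so the tube is upright and over the bore. Lowering.

>>> {"name": "drive_tool", "arguments": {"rows": [[[0,0,0],[0,0,-1],2.4],[[0,0,0],[0,0,-1],2.4],[[0,0,0],[0,0,-0.7],2.4],[[0,0,0],[0,0,-0.5],2.4],[[0,0,0],[0,0,-0.5],2.4],[[0,0,0],[0,0,-0.5],2.4],[[0,0,0],[0,0,0],2.4]]}}

```text
clock: 13.75
position: [0.6284, 0.1645, 0.1789]
ee_rot: [-0.0, 0.227, 0.974, -0.0]
contact_force: [-1.0, -0.4, -0.1]
width: 0.0296
gripper_force: 19.9
```

>>> {"name": "drive_tool", "arguments": {"rows": [[[0,0,0],[0,0,-0.8],2.4],[[0,0,0],[0,0,-0.8],2.4],[[0,0,0],[0,0,-0.8],2.4],[[0,0,0],[0,0,-0.8],2.4],[[0,0,0],[0,0,-0.8],2.4],[[0,0,0],[0,0,-0.8],2.4],[[0,0,0],[0,0,-0.4],2.4],[[0,0,0],[0,0,0],2.4]]}}

```text
clock: 14.75
position: [0.6285, 0.1645, 0.1269]
ee_rot: [-0.0, 0.227, 0.974, -0.0]
contact_force: [0.8, -0.8, -0.2]
width: 0.0294
gripper_force: 19.9
```

>>> {"name": "drive_tool", "arguments": {"rows": [[[0,0,0],[0,0,-0.5],2.4],[[0,0,0],[0,0,-0.3],2.4],[[0,0,0],[0,0,-0.2],2.4],[[0,0,0],[0,0,0],2.4]]}}

```text
clock: 15.25
position: [0.6286, 0.1646, 0.1171]
ee_rot: [-0.0, 0.227, 0.974, -0.0]
contact_force: [-0.4, -0.4, 0.2]
width: 0.0293
gripper_force: 19.9
```

>>> {"name": "drive_tool", "arguments": {"rows": [[[0,0,0],[0,0,-0.2],2.4],[[0,0,0],[0,0,0],2.4]]}}

```text
clock: 15.5
position: [0.6291, 0.1646, 0.1163]
ee_rot: [0.001, 0.227, 0.974, 0.0]
contact_force: [-1.0, -0.3, 3.7]
width: 0.0296
gripper_force: 20.2
```

Home: 3.7 N of contact at the right height. Releasing and travelling to the column.

>>> {"name": "drive_tool", "arguments": {"rows": [[[0,0,0],[0,0,0.1],3.6],[[0,0,0],[0,0,0],5],[[0,0,0],[0,0,0],5.5],[[0,0,0],[0,0,2],5.5],[[0,0,0],[0,0,3],5.5],[[0,0,0],[0,0,4],5.5],[[0,0,0],[0,0,4],5.5]]}}

```text
clock: 16.38
position: [0.6285, 0.1645, 0.2471]
ee_rot: [-0.0, 0.227, 0.974, -0.0]
contact_force: [-0.6, 0.2, -0.1]
width: 0.0547
gripper_force: 0.0
```

>>> {"name": "drive_tool", "arguments": {"rows": [[[0,0,0],[-1.5,-3.4,0],5.5],[[0,0,0],[-1.5,-3.4,0],5.5],[[0,0,0],[-1.5,-3.4,0],5.5],[[0,0,0],[-1.5,-3.4,0],5.5],[[0,0,0],[-1.5,-3.4,0],5.5],[[0,0,0],[-1.5,-3.4,0],5.5],[[0,0,0],[-1.5,-3.4,0],5.5],[[0,0,0],[-1.5,-3.4,0],5.5]]}}

```text
clock: 17.38
position: [0.5081, -0.1085, 0.2463]
ee_rot: [0.0, 0.227, 0.974, 0.0]
contact_force: [-1.0, -0.7, 0.8]
width: 0.055
gripper_force: 0.0
```

>>> {"name": "drive_tool", "arguments": {"rows": [[[0,0,0],[-1.5,-3.4,-2],6],[[0,0,0],[-1.5,-3.4,-2],6],[[0,0,0],[-1.5,-3.4,-2],6],[[0,0,0],[-1.5,-3.4,-2],6],[[0,0,0],[-1.5,-3.4,-2],6],[[0,0,0],[-0.3,-1,-2],6],[[0,0,0],[0,0,0],6]]}}

```text
clock: 18.25
position: [0.4295, -0.2874, 0.1249]
ee_rot: [-0.002, 0.228, 0.974, 0.001]
contact_force: [0.4, 0.5, 0.4]
width: 0.0597
gripper_force: 0.0
```

```bash
python3 - <<'E'
from h import *
a=snap('scene','s5');b=snap('top','t5'); s=manip.get_state(); print(s['position'],s['width'])
cv2.imwrite('pics/c5.png',np.hstack([cv2.resize(a[200:350,80:230],(400,400)),cv2.resize(b[120:320,130:330],(400,400))])[:,:,::-1])
E
```

```text
[ 0.43088742 -0.28719708  0.12661532] 0.05974671837551072
```

View pics/c5.png

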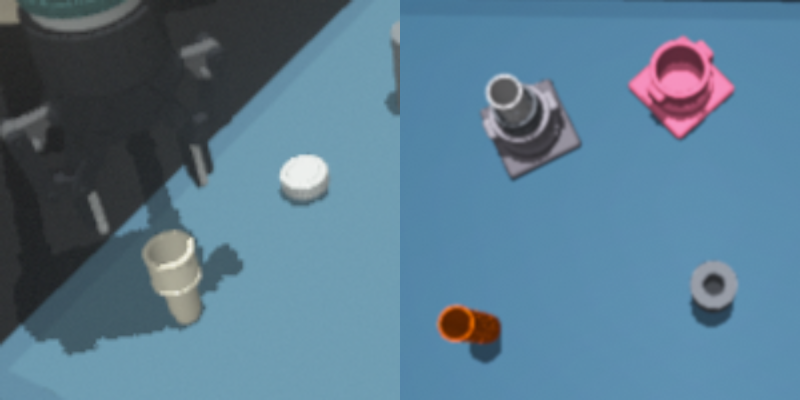

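The tube stands in the sleeve (top crop (505,93)). I measure its mouth and check the jaws' midpoint.

```bash
python3 - <<'E'
from h import *
b=cv2.imread('pics/t5.png')[:,:,::-1]
for t in(120,140,150): print(rim(b,182,166,.138,t,w=14))
k=400/150
for P in((.431,-.287,.072),(.431,-.287,.057),(.4295,-.287,.117),(.4295,-.287,.125)): print(((proj('scene',P)-[80,200])*k).round(0))
E
```

```text
(array([183.41666667, 170.58333333]), array([0.61933818, 0.16006063, 0.138     ]), np.float64(0.025658350090683364))
(array([179.87227503, 168.98989868]), array([0.6221029 , 0.16631409, 0.138     ]), np.float64(0.022596573283018492))
(array([179.66666667, 168.83333333]), array([0.62237796, 0.16668322, 0.138     ]), np.float64(0.02226733445269084))
[165. 247.]
[170. 261.]
[150. 201.]
[147. 193.]
```

>>> {"name": "drive_tool", "arguments": {"rows": [[[0,0,0],[0,0.1,-2],6],[[0,0,0],[0,0,-2],6],[[0,0,0],[0,0,-1.6],6],[[0,0,0],[0,0,-1],6],[[0,0,0],[0,0,-0.6],6],[[0,0,0],[0,0,0],4.5],[[0,0,0],[0,0,0],3],[[0,0,0],[0,0,0],2.8]]}}

```text
clock: 19.35
position: [0.4311, -0.2868, 0.0549]
ee_rot: [0.001, 0.227, 0.974, -0.0]
contact_force: [1.1, -0.7, 1.4]
width: 0.0318
gripper_force: 20.9
```

>>> {"name": "drive_tool", "arguments": {"rows": [[[0,0,0],[0,0,0],2.8],[[0,0,0],[0,0,0],2.8],[[0,0,0],[0,0,0],2.8]]}}

```text
clock: 19.73
position: [0.4311, -0.2868, 0.0549]
ee_rot: [0.001, 0.227, 0.974, -0.0]
contact_force: [1.0, -0.1, 6.1]
width: 0.032
gripper_force: 21.3
```

>>> {"name": "drive_tool", "arguments": {"rows": [[[0,0,0],[0,0,1],2.8],[[0,0,0],[0,0,2],2.8],[[0,0,0],[0,0,2.5],2.8],[[0,0,0],[0,0,2.5],2.8],[[0,0,0],[0,0,2.5],2.8],[[0,0,0],[0,0,3],2.8],[[0,0,0],[0,0,3],2.8],[[0,0,0],[0,0,0],2.8]]}}

```text
clock: 20.72
position: [0.4316, -0.2873, 0.2216]
ee_rot: [0.002, 0.227, 0.974, -0.001]
contact_force: [1.1, -0.1, 0.2]
width: 0.0321
gripper_force: 20.8
```

>>> {"name": "drive_tool", "arguments": {"rows": [[[0,0,0],[1.5,3.4,0],2.8],[[0,0,0],[1.5,3.4,0],2.8],[[0,0,0],[1.5,3.4,0],2.8],[[0,0,0],[1.5,3.4,0],2.8],[[0,0,0],[1.5,3.4,0],2.8],[[0,0,0],[1.5,3.4,0],2.8],[[0,0,0],[1.5,3.4,0],2.8],[[0,0,0],[1.5,3.4,0],2.8]]}}

```text
clock: 21.72
position: [0.55, -0.0132, 0.2177]
ee_rot: [-0.002, 0.227, 0.974, -0.0]
contact_force: [1.4, 0.5, 0.0]
width: 0.0318
gripper_force: 20.8
```

>>> {"name": "drive_tool", "arguments": {"rows": [[[0,0,0],[1.5,3.4,0],2.8],[[0,0,0],[1.5,3.4,0],2.8],[[0,0,0],[1.5,3.4,0],2.8],[[0,0,0],[1.5,3.4,0],2.8],[[0,0,0],[1.5,3.4,0],2.8],[[0,0,0],[0.3,0.9,0],2.8],[[0,0,0],[0,0,0],2.8],[[0,0,0],[0,0,0],2.8]]}}

```text
clock: 22.72
position: [0.628, 0.1633, 0.2189]
ee_rot: [-0.001, 0.228, 0.974, -0.001]
contact_force: [0.3, -0.1, -0.1]
width: 0.0321
gripper_force: 20.8
```

```bash
python3 - <<'E'
from h import *
a=snap('scene','s6');b=snap('top','t6'); s=manip.get_state(); print(s['position'],s['width'])
for z in(.138,.165,.207): print(z,((proj('scene',(.629,.165,z))-[280,60])*4).round())
cv2.imwrite('pics/c6.png',np.hstack([cv2.resize(a[60:180,280:380],(400,480)),cv2.resize(b[110:230,120:220],(400,480))])[:,:,::-1])
E
```

```text
[0.6282472  0.16334739 0.2193628 ] 0.03211227143612911
0.138 [216. 430.]
0.165 [220. 390.]
0.207 [227. 324.]
```

View pics/c6.png

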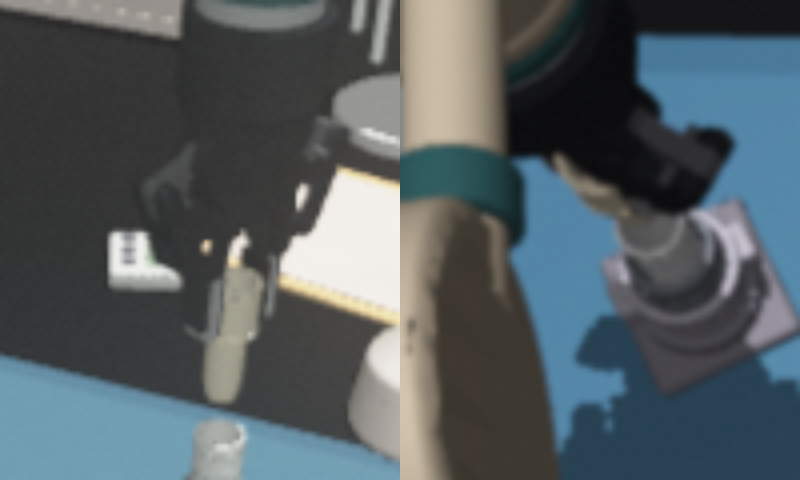

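Column foot (224,398) is lined up with the tube mouth (220,432), allowing for perspective. Lowering gently.

>>> {"name": "drive_tool", "arguments": {"rows": [[[0,0,0],[0,0.1,-1],2.8],[[0,0,0],[0,0,-1],2.8],[[0,0,0],[0,0,-0.6],2.8],[[0,0,0],[0,0,-0.4],2.8],[[0,0,0],[0,0,-0.4],2.8],[[0,0,0],[0,0,-0.4],2.8],[[0,0,0],[0,0,-0.4],2.8],[[0,0,0],[0,0,0],2.8]]}}

```text
clock: 23.82
position: [0.6284, 0.1656, 0.1769]
ee_rot: [-0.0, 0.227, 0.974, -0.0]
contact_force: [-0.2, 0.8, -0.2]
width: 0.0321
gripper_force: 20.8
```

>>> {"name": "drive_tool", "arguments": {"rows": [[[0,0,0],[0,0,-0.5],2.8],[[0,0,0],[0,0,-0.5],2.8],[[0,0,0],[0,0,-0.5],2.8],[[0,0,0],[0,0,-0.5],2.8],[[0,0,0],[0,0,0],2.8]]}}

```text
clock: 24.45
position: [0.6283, 0.1655, 0.1567]
ee_rot: [-0.001, 0.227, 0.974, -0.0]
contact_force: [-0.5, -0.4, -0.2]
width: 0.0321
gripper_force: 20.8
```

>>> {"name": "drive_tool", "arguments": {"rows": [[[0,0,0],[0,0,-0.3],2.8],[[0,0,0],[0,0,-0.2],2.8],[[0,0,0],[0,0,0],2.8]]}}

```text
clock: 24.82
position: [0.6286, 0.1655, 0.1522]
ee_rot: [-0.0, 0.227, 0.974, -0.0]
contact_force: [-0.1, 0.0, 0.6]
width: 0.0318
gripper_force: 20.8
```

>>> {"name": "drive_tool", "arguments": {"rows": [[[0,0,0],[0,0,-0.2],2.8],[[0,0,0],[0,0,0],2.8]]}}

```text
clock: 25.08
position: [0.629, 0.1656, 0.1509]
ee_rot: [0.001, 0.227, 0.974, 0.0]
contact_force: [-0.7, 0.1, 2.1]
width: 0.0319
gripper_force: 21.0
```

>>> {"name": "drive_tool", "arguments": {"rows": [[[0,0,0],[0,0,-0.1],2.8],[[0,0,0],[0,0,0],2.8]]}}

```text
clock: 25.32
position: [0.6294, 0.1657, 0.1509]
ee_rot: [0.001, 0.227, 0.974, 0.001]
contact_force: [0.5, -0.8, 6.4]
width: 0.0319
gripper_force: 21.4
```

>>> {"name": "drive_tool", "arguments": {"rows": [[[0,0,0],[0,0,0.1],3.6],[[0,0,0],[0,0,0],4.5],[[0,0,0],[0,0,0],6],[[0,0,0],[0,0,2],6],[[0,0,0],[0,0,3],6],[[0,0,0],[0,0,3],6]]}}

```text
clock: 26.08
position: [0.6285, 0.1655, 0.2306]
ee_rot: [-0.001, 0.227, 0.974, -0.0]
contact_force: [0.7, 0.5, -0.4]
width: 0.06
gripper_force: 0.0
```

Column home (6.4 N at the expected height). On to the cap.

>>> {"name": "drive_tool", "arguments": {"rows": [[[0,0,0],[-2.4,-3.9,0],6],[[0,0,0],[-2.4,-3.9,0],6],[[0,0,0],[-2.4,-3.9,0],6],[[0,0,0],[-2.4,-3.9,0],6],[[0,0,0],[-2.4,-3.9,0],6],[[0,0,0],[-2.4,-3.9,0],6],[[0,0,0],[-2.4,-3.9,0],6],[[0,0,0],[-2.3,-4,0],6]]}}

```text
clock: 27.08
position: [0.4367, -0.1485, 0.2303]
ee_rot: [0.0, 0.227, 0.974, -0.0]
contact_force: [0.9, -0.2, -0.5]
width: 0.06
gripper_force: 0.0
```

>>> {"name": "drive_tool", "arguments": {"rows": [[[0,0,0],[0,0,-3],6],[[0,0,0],[0,0,-3],6],[[0,0,0],[0,0,-3],6],[[0,0,0],[0,0,-3],6],[[0,0,0],[0,0,-3],6],[[0,0,0],[0,0,-1],6],[[0,0,0],[0,0,0],6]]}}

```text
clock: 27.95
position: [0.4376, -0.1474, 0.0701]
ee_rot: [-0.0, 0.227, 0.974, 0.0]
contact_force: [0.1, -0.2, 0.0]
width: 0.0602
gripper_force: 0.0
```

```bash
python3 - <<'E'
from h import *
a=snap('scene','s7');b=snap('top','t7'); s=manip.get_state(); print(s['position'],s['width'])
k=4
for P in((.438,-.147,.023),(.438,-.147,.06)): print(((proj('scene',P)-[140,190])*k).round(0))
print('column mouth expected top px',((proj('top',(.628,.163,.168))-[130,110])*4+[400,0]).round(0))
cv2.imwrite('pics/c7.png',np.hstack([cv2.resize(a[190:290,140:240],(400,400)),cv2.resize(b[110:210,130:230],(400,400))])[:,:,::-1])
E
```

```text
[ 0.4384837  -0.14783717  0.07119827] 0.06027873967634934
[212. 294.]
[203. 244.]
column mouth expected top px [593. 202.]
```

View pics/c7.png

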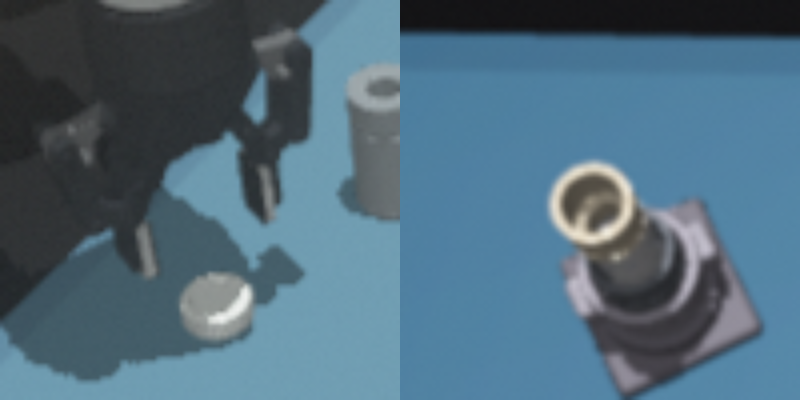

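The column stands in the tube, its mouth at (593,205) against the predicted (593,202), and the jaws straddle the cap. Down and grip.

>>> {"name": "drive_tool", "arguments": {"rows": [[[0,0,0],[0,0,-2],6],[[0,0,0],[0,0,-1.8],6],[[0,0,0],[0,0,-1.2],6],[[0,0,0],[0,0,-0.8],6],[[0,0,0],[0,0,0],5],[[0,0,0],[0,0,0],4],[[0,0,0],[0,0,0],3.4]]}}

```text
clock: 28.92
position: [0.4381, -0.1477, 0.0129]
ee_rot: [0.001, 0.227, 0.974, -0.0]
contact_force: [-0.4, -0.2, 1.7]
width: 0.0365
gripper_force: 19.9
```

>>> {"name": "drive_tool", "arguments": {"rows": [[[0,0,0],[0,0,0],3.4],[[0,0,0],[0,0,0],3.4],[[0,0,0],[0,0,0],3.4]]}}

```text
clock: 29.3
position: [0.4381, -0.1477, 0.0128]
ee_rot: [0.001, 0.227, 0.974, -0.0]
contact_force: [-0.2, 0.4, 5.9]
width: 0.0367
gripper_force: 20.1
```

>>> {"name": "drive_tool", "arguments": {"rows": [[[0,0,0],[0,0,1.5],3.4],[[0,0,0],[0,0,3],3.4],[[0,0,0],[0,0,3],3.4],[[0,0,0],[0,0,3],3.4],[[0,0,0],[0,0,3],3.4],[[0,0,0],[0,0,3],3.4],[[0,0,0],[0,0,3],3.4],[[0,0,0],[0,0,1],3.4]]}}

```text
clock: 30.3
position: [0.4383, -0.1477, 0.2187]
ee_rot: [0.001, 0.227, 0.974, -0.0]
contact_force: [-0.1, -0.4, -0.4]
width: 0.0365
gripper_force: 20.2
```

>>> {"name": "drive_tool", "arguments": {"rows": [[[0,0,0],[2.4,3.9,0],3.4],[[0,0,0],[2.4,3.9,0],3.4],[[0,0,0],[2.4,3.9,0],3.4],[[0,0,0],[2.4,3.9,0],3.4],[[0,0,0],[2.4,3.9,0],3.4],[[0,0,0],[2.4,3.9,0],3.4],[[0,0,0],[2.4,3.9,0],3.4],[[0,0,0],[2.3,3.9,0],3.4]]}}

```text
clock: 31.3
position: [0.6287, 0.1658, 0.2155]
ee_rot: [-0.001, 0.227, 0.974, -0.001]
contact_force: [0.7, -1.0, -0.8]
width: 0.0365
gripper_force: 20.2
```

>>> {"name": "drive_tool", "arguments": {"rows": [[[0,0,0],[0,0,0],3.4],[[0,0,0],[0,0,0],3.4]]}}

```text
clock: 31.55
position: [0.6277, 0.1641, 0.2158]
ee_rot: [-0.001, 0.227, 0.974, -0.001]
contact_force: [-0.0, 0.2, -0.3]
width: 0.0368
gripper_force: 20.3
```

```bash
python3 - <<'E'
from h import *
a=snap('scene','s8');b=snap('top','t8'); s=manip.get_state(); print(s['position'],s['width'])
for z in(.168,.205): print(z,((proj('scene',(.629,.165,z))-[280,60])*4).round())
cv2.imwrite('pics/c8.png',np.hstack([cv2.resize(a[60:180,280:380],(400,480)),cv2.resize(b[110:230,120:220],(400,480))])[:,:,::-1])
E
```

```text
[0.62780503 0.16346792 0.21674177] 0.036200882766657276
0.168 [221. 385.]
0.205 [227. 327.]
```

View pics/c8.png

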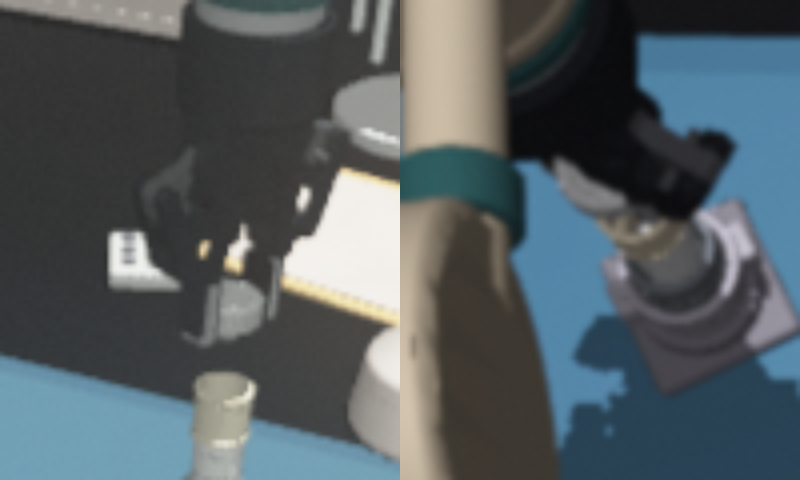

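The cap is held level over the column mouth (224,385). Lowering.

>>> {"name": "drive_tool", "arguments": {"rows": [[[0,0,0],[0,0.1,-1],3.4],[[0,0,0],[0,0,-1],3.4],[[0,0,0],[0,0,-0.7],3.4],[[0,0,0],[0,0,-0.4],3.4],[[0,0,0],[0,0,-0.4],3.4],[[0,0,0],[0,0,-0.3],3.4],[[0,0,0],[0,0,0],3.4]]}}

```text
clock: 32.52
position: [0.6286, 0.1656, 0.1791]
ee_rot: [-0.0, 0.227, 0.974, -0.0]
contact_force: [-0.2, -0.3, -0.4]
width: 0.0365
gripper_force: 20.3
```

>>> {"name": "drive_tool", "arguments": {"rows": [[[0,0,0],[0,0,-0.3],3.4],[[0,0,0],[0,0,-0.2],3.4],[[0,0,0],[0,0,0],3.4]]}}

```text
clock: 32.9
position: [0.6285, 0.1655, 0.1741]
ee_rot: [-0.0, 0.227, 0.974, -0.0]
contact_force: [0.2, 0.5, 0.4]
width: 0.0366
gripper_force: 20.3
```

>>> {"name": "drive_tool", "arguments": {"rows": [[[0,0,0],[0,0,-0.2],3.4],[[0,0,0],[0,0,-0.1],3.4],[[0,0,0],[0,0,0],3.4]]}}

```text
clock: 33.28
position: [0.6289, 0.1656, 0.1719]
ee_rot: [0.0, 0.227, 0.974, 0.0]
contact_force: [-0.8, 0.1, 3.4]
width: 0.0365
gripper_force: 20.5
```

Home (0.172 expected, 3.4 N). Releasing and backing off.

>>> {"name": "drive_tool", "arguments": {"rows": [[[0,0,0],[0,0,-0.05],3.4],[[0,0,0],[0,0,0.05],4.2],[[0,0,0],[0,0,0],5.5],[[0,0,0],[0,0,0],6.5],[[0,0,0],[0,0,2],6.5],[[0,0,0],[0,0,3],6.5],[[0,0,0],[0,0,3],6.5],[[0,0,0],[0,0,2],6.5]]}}

```text
clock: 34.28
position: [0.629, 0.1657, 0.2728]
ee_rot: [0.001, 0.227, 0.974, 0.0]
contact_force: [-0.1, -0.3, -0.5]
width: 0.065
gripper_force: 0.0
```

>>> {"name": "drive_tool", "arguments": {"rows": [[[0,0,0],[-3,-2,0],6.5],[[0,0,0],[-3,-2,0],6.5],[[0,0,0],[-3,-2,0],6.5],[[0,0,0],[-3,-2,0],6.5],[[0,0,0],[-3,-2,0],6.5],[[0,0,0],[-3,-2,0],6.5],[[0,0,0],[0,0,0],6.5]]}}

```text
clock: 35.15
position: [0.4466, 0.0448, 0.2715]
ee_rot: [-0.0, 0.228, 0.974, -0.0]
contact_force: [0.1, 0.1, -0.4]
width: 0.065
gripper_force: 0.0
```

```bash
python3 - <<'E'
from h import *
a=snap('scene','s9');b=snap('top','t9')
cv2.imwrite('pics/c9.png',np.hstack([cv2.resize(a[100:340,200:400],(400,480)),cv2.resize(b[110:230,130:230],(400,480))])[:,:,::-1])
print(((proj('top',(.628,.163,.182))-[130,110])*4).round(), ((proj('scene',(.628,.163,.182))-[200,100])*2).round())
E
```

```text
[186. 192.] [270. 102.]
```

View pics/c9.png

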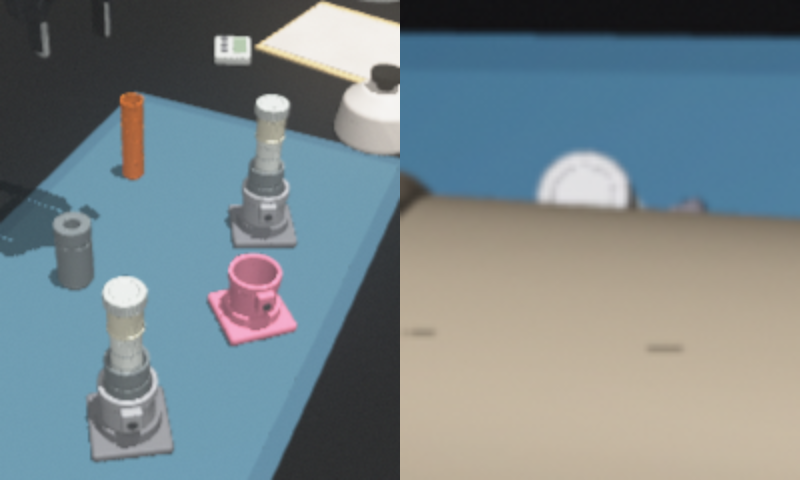

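The finished stack matches the partner: its cap is at (271,103), predicted (270,102), and everything is upright. Handing in.

```bash
python3 -c "
from rig import job
print(job.sign_off())"
```

```text
the job is handed in; nothing more can be done
None
```

I loaded the bucket in order (wide sleeve, tube, column, cap), and it stands upright and matches its partner; the job is handed in at about 35 s of the 109 s allowed.

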